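Feel which end of the stepped bush is slim and seat it in the rim-rolling jig

TASK

On the coppersmith's bench an aluminium bush lies in a dark wooden rest; it looks the same both ways round, but one half is slimmer. Pinch it across one end while it lies there to feel whether that is the slim or the full end, then carry it to the green jig, turning it end for end if needed, lower it so that the slim end lies in the red seat and the full end in the dark steel seat, lying level in both, and let go. Do not drop it, and leave the upright brass sleeve where it stands.

Things in the scene. Friction and masses are not known exactly. Their poses are not given: they have to be found in the camera images.
- bush_c (a point): Aluminium bush, 90 mm long, level in a V-grooved wooden rest (80 x 30 mm, 23 high), axis 41 mm above the table; 0.2 kg. Full half 48 mm in diameter, 50 long; slim half 38 mm, 40 long; step 5 mm from the middle; end faces alike. Point: on the axis, half-way along. x axis: along its length; which end is slim must be felt (pinch 25 to 30 mm from this point: 48 or 38 mm wide) or seen. Can be carried by either end.
- seat_slim_axis (a point): Red V seat for the slim end, 10 mm long, 25 wide, edges 14 mm below this point. Point: where a seated bush's axis passes over the block's middle, 70 mm above the table. y axis: along the groove. The seats stand 50 mm apart in line on the green jig plate (170 x 150 x 12 mm), either one left; a seated bush's middle is midway between their points. A bar 34 mm high runs 51 to 73 mm beyond them.
- seat_full_axis (a point): Dark steel V seat for the full end, on the same jig plate: 10 mm long, 30 mm wide, groove edges 19 mm below this point. Point: where a seated bush's axis passes over the middle of the block, 70 mm above the table. y axis: along the groove.
- sleeve_c (a point): Bystander: plain brass sleeve, 48 mm in diameter and 90 mm high, standing upright and loose on the bench. Point: on its axis, half-way up. To be left where it is.

How it is judged (in metres and radians):
On the way:
1. the bush, still lying in its rest, is pinched across one end (grasp centre 12 to 45 mm from its middle) to feel its thickness (contact force between the fingers and bush above 1 N and horizontal distance between the grasp point and bush_c between 0.012 and 0.045 m and distance of bush_c from where it was at the start of the episode below 0.03 m), for 0.2 s.
At the end, for the whole second after the job is handed in: Bush released, at rest, slim end in the red seat, full end in the steel seat: level within 5 degrees, axis 64 to 76 mm above the table and within 10 degrees of the seats' line, each seat 10 to 40 mm along it from its middle; sleeve within 30 mm of its start (x of seat_slim_axis in the frame of bush_c between 0.01 and 0.04 m and x of seat_full_axis in the frame of bush_c between -0.04 and -0.01 m and distance between each of seat_slim_axis, seat_full_axis and bush_c below 0.042 m and angle between the x axis of bush_c and the y axis of seat_slim_axis, either way round below 0.17 rad and angle between bush_c's own x axis and vertical between 1.48 and 1.66 rad and height (world z) of bush_c between 0.064 and 0.076 m and linear speed of bush below 0.02 m/s and contact force between the fingers and bush below 0.1 N and distance of sleeve_c from where it was at the start of the episode below 0.03 m); the robot touches nothing.
It fails at once if the brass sleeve is pushed more than 30 mm or tipped (distance of sleeve_c from where it was at the start of the episode above 0.03 m or angle between sleeve_c's own z axis and vertical above 0.5 rad).
It fails at once if the bush is dropped from more than about 2 cm or thrown (moves faster than 0.6 m/s while out of the fingers) (linear speed of bush above 0.6 m/s and contact force between the fingers and bush below 0.05 N).
It also fails if it takes over 35 s, if anything falls off the work surface, if the arm or the gripper's body presses on something with over 40 N, if the wrist force passes 120 N, or if a joint passes its speed limit or range.

ROBOT

A 6-joint arm with a two-finger parallel gripper is mounted at the origin on the work surface. World frame = base frame: x ahead of the robot, y to its left, z up, the work surface at z = 0. Lengths are in mm, angles in degrees, forces in N, time in s.
With the tool pointing down it reaches from about 350 to 850 mm from the base axis. Payload 8.1 kg.
Tool frame: the origin (TCP) lies at the very end of the fingers, on their centre line; the grasp point (between the pads) lies 19 mm behind it (pinch_z is the z of the grasp point in the tool frame, in mm); z points along the fingers, y is the direction in which the jaws open and shut (so a half turn about z gives the same grasp; the last joint's range is limited). The gripper opens to 85 mm and grips with 20 to 120 N. Pads are 22 mm wide; open, the fingers measure 114 mm over their backs; the gripper's body (76 mm by 85 mm) begins 54 mm behind the grasp point. The pads swing forward as they close: fully open they stand 13 mm farther back than shut.
Start: joints at [59.565, 7.471, 85.268, -0, 87.261, -4.893], TCP at [258.688, 541.374, 231.292] pointing down, gripper open.
Joint ranges: [-169.43, 169.43], [-51.17, 129.36], [1.28, 143.12], [-76.62, 256.62], [0, 156.53], [-152.29, 152.29]. Speed limits (degrees/s): [136.94, 136.94, 159.86, 180, 180, 180].

INTERFACE

Orientations are given as [roll, pitch, yaw] about the fixed x, y, z axes, in that order (R = Rz(yaw) Ry(pitch) Rx(roll)).
In Python, from bench import * gives the robot as it stands.
- The arm moves only by the shell command python3 -m creep 'ROWS' [FORCE]. ROWS is a JSON object of lists of equal length, an entry for each row: "translation": the shift along the tool's x, y, z in mm, a list of three; "rotation": the turn, a rotation vector about the tool's x, y, z in rad, a list of three; "claw": the finger opening in mm, from 0 to 85.4. In form: {"translation": [[dx, dy, dz], ...], "rotation": [[ax, ay, az], ...], "claw": [claw, ...]}. A call has 1 to 10 rows; each row shifts and turns the commanded pose from where the row before left it, along the tool's axes as they then stand; what a row does not reach is not made up. A row lasts 1/10 s, in which the tool goes at most 50 mm and 8.59 degrees, less where a joint would pass 70% of its speed; a pose out of reach is approached as far as the arm can. A call is refused whole if a number of a shift passes 50 or a number of a turn 0.15, either way. A call with a gripper value outside its range is refused whole. The fingers move at their own pace and stop on an object; FORCE is the grip in N (left out, the last holds). Time passes only in rows, so rows that do not move let the fingers close. It gives the time, the measured TCP pose, the force and the opening at its end, in the units of the state.
- sense(): the state, without advancing time (a new reading comes with each control period).
- snapshot(name): name is "scene" or "top" or "wrist"; returns a dict with "frame" (480x640x3 uint8, red, green, blue), "intrinsics" (3x3 intrinsics, pixels), "extrinsics" (4x4, takes a point from camera to world coordinates). Camera axes: x right, y up, looking along -z (the intrinsics and any distortion apply to the point x, -y, -z); pixel columns grow to the right and rows downward; lengths in mm; the calibration is good to about 2 mm. A picture is of the moment at which its call begins. There is no depth.
- hand_in(): hands the job in, once; it reports no verdict.
The state is a dict: "time": time; "joint_pos": joint angles; "qd": joint speeds; "joint_efforts": joint torques, N m; "tool_pos": TCP position; "tcp_rot": TCP orientation; "ft_force": force on the tool from outside, world axes, zero at the start; "wrist_torque": the same for the moment, N m; "finger_gap": finger opening in mm.
Only numpy, scipy, OpenCV 4.12 (cv2) and the standard library are available. Lean on these libraries where they do the work, as an engineer would, in place of code of your own. Each camera call takes 0.05 s, during which the arm holds its last target.

## Working session

There is one attempt and no reset: what is moved stays moved. The work goes in short steps, Python scripts to look and compute and a shell command to move; the robot and the scene stay as the last step left them, time stands still between calls to the robot, and variables do not carry over. Pictures are saved under pics/ and viewed, and the job is handed in when it is done.

```bash
ls; mkdir -p pics; python3 - <<'E'
from bench import *
import cv2
print(sense())
for n in("scene","top","wrist"):
    s=snapshot(n); cv2.imwrite(f"pics/{n}0.png",s["frame"][:,:,::-1]); print(n,s["intrinsics"],s["extrinsics"],[k for k in s])
E
```

```text
pics
{'time': 0.0, 'joint_pos': array([ 5.95623461e+01,  7.51640986e+00,  8.53317994e+01, -1.55467817e-03,
        8.72609558e+01, -4.89350411e+00]), 'qd': array([ 0.00444798, -0.09216398, -0.0533701 , -0.04464231,  0.01332796,
        0.00085319]), 'joint_efforts': array([-6.57387100e-04, -5.69427252e+01, -5.00532532e+01, -3.20210884e-04,
        1.56110642e-02, -1.80632946e-05]), 'tool_pos': array([258.42816886, 540.86397089, 230.20670905]), 'tcp_rot': array([-1.79891100e+02, -7.76511384e-03,  1.54455919e+02]), 'ft_force': array([-0.44277677,  0.8940005 ,  0.42090566]), 'wrist_torque': array([ 0.02678612, -0.00334104,  0.05048084]), 'finger_gap': 85.55370073187055}
scene [[613.90234352   0.         322.80909407]
 [  0.         613.90234352 238.51303915]
 [  0.           0.           1.        ]] [[ 7.68058982e-01 -4.08324230e-01  4.93311995e-01  1.03872468e+03]
 [ 6.40347406e-01  4.82047444e-01 -5.97984498e-01 -5.35950322e+02]
 [ 6.37177343e-03  7.75178421e-01  6.31710231e-01  6.46436563e+02]
 [ 0.00000000e+00  0.00000000e+00  0.00000000e+00  1.00000000e+00]] ['frame', 'intrinsics'
[... 193 characters left out ...]
-02  5.38669737e+02]
 [-9.99887180e-01 -4.84784355e-03  1.42170566e-02  1.72048968e+01]
 [ 1.38386190e-02  7.07538041e-02  9.97397810e-01  9.05228578e+02]
 [ 0.00000000e+00  0.00000000e+00  0.00000000e+00  1.00000000e+00]] ['frame', 'intrinsics', 'extrinsics']
wrist [[333.35665629   0.         322.45706047]
 [  0.         333.35665629 246.25980814]
 [  0.           0.           1.        ]] [[ 4.31489850e-01 -8.65594741e-01 -2.54091034e-01  1.93641647e+02]
 [ 9.02113904e-01  4.13191960e-01  1.24349943e-01  5.72771157e+02]
 [-2.64828403e-03 -2.82874793e-01  9.59153188e-01  3.73260805e+02]
 [ 0.00000000e+00  0.00000000e+00  0.00000000e+00  1.00000000e+00]] ['frame', 'intrinsics', 'extrinsics']
```

View pics/scene0.png

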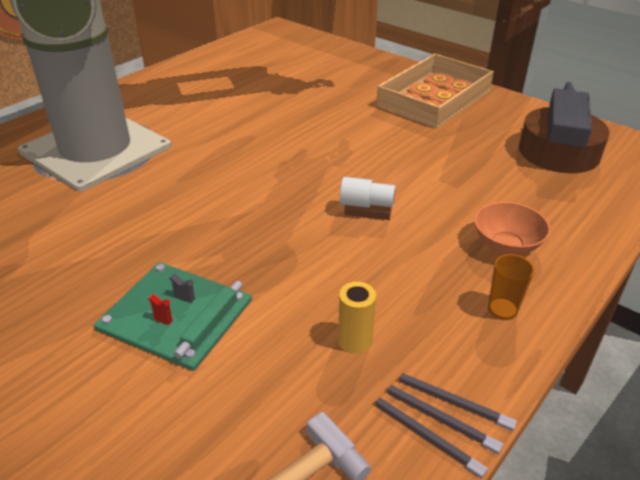

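View pics/top0.png

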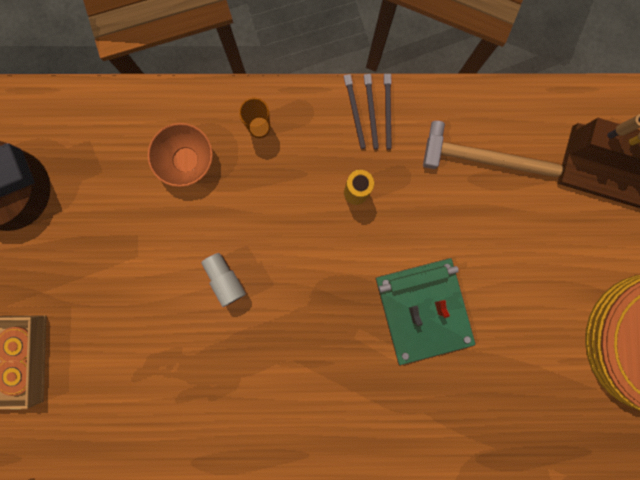

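View pics/wrist0.png

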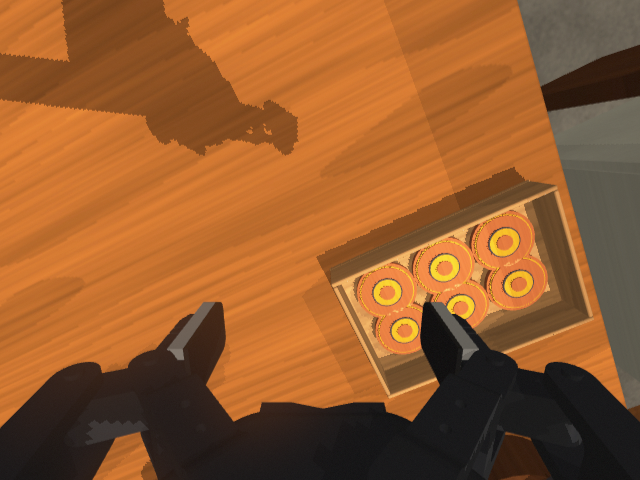

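The top view shows the bush at about (222,279), with the slimmer half towards (213,262). The jig is at (426,312) with the steel seat at (416,316) and the red at (442,308). The sleeve is at (360,184). The scene view agrees: the full end is nearer the robot. Now I'll measure.

```bash
cat > h.py <<'E'
import numpy as np, cv2
def ray(s,uv):
    K,E=s["intrinsics"],s["extrinsics"]
    d=np.linalg.inv(K)@np.array([uv[0],uv[1],1.]); d=np.array([d[0],-d[1],-d[2]])
    return E[:3,3],E[:3,:3]@d
def onplane(s,uv,z):
    o,d=ray(s,uv); return o+d*(z-o[2])/d[2]
def proj(s,p):
    E=s["extrinsics"]; c=E[:3,:3].T@(np.array(p)-E[:3,3]); c=np.array([c[0],-c[1],-c[2]]); q=s["intrinsics"]@c; return q[:2]/q[2]
def comps(m,roi,amin=20):
    k=np.zeros_like(m); x0,y0,x1,y1=roi; k[y0:y1,x0:x1]=m[y0:y1,x0:x1]
    cs,_=cv2.findContours(k,cv2.RETR_EXTERNAL,cv2.CHAIN_APPROX_NONE)
    return sorted([c for c in cs if cv2.contourArea(c)>=amin],key=cv2.contourArea,reverse=True)
E
python3 - <<'E'
from bench import *
from h import *
s=snapshot("top"); c=snapshot("scene")
def hsv(f): return cv2.cvtColor(f,cv2.COLOR_RGB2HSV)
def tri(a,ua,b,ub):
    o1,d1=ray(a,ua);o2,d2=ray(b,ub)
    t=np.linalg.lstsq(np.c_[d1,-d2],o2-o1,rcond=None)[0]
    p,q=o1+d1*t[0],o2+d2*t[1]; return ((p+q)/2).round(1),np.linalg.norm(p-q).round(1)
np.set_printoptions(suppress=True,precision=1)
R={}
for n,im,rb,rj in(("top",s,(180,230,270,330),(370,250,490,370)),("scene",c,(320,160,420,230),(90,250,260,370))):
    H=hsv(im["frame"]); h,S,V=cv2.split(H)
    bush=((S<60)&(V>110)).astype(np.uint8)*255
    red=(((h<6)|(h>174))&(S>170)&(V>70)).astype(np.uint8)*255
    dark=((S<90)&(V<90)).astype(np.uint8)*255
    for nm,m,r in(("bush",bush,rb),("red",red,rj),("dark",dark,rj)):
        for k in comps(m,r,20)[:2]:
            rc=cv2.minAreaRect(k); M=cv2.moments(k); print(n,nm,cv2.contourArea(k),[M['m10']/M['m00'],M['m01']/M['m00']],rc)
            print("  box",cv2.boxPoints(rc).tolist())
            if nm=="bush" and n=="top":
                print("  z41",[onplane(im,p,41) for p in cv2.boxPoints(rc)],onplane(im,rc[0],41))
            if nm!="bush" and n=="top": print("  ",onplane(im,rc[0],56 if nm=="red" else 51),[onplane(im,p,56 if nm=="red" else 51) for p in cv2.boxPoints(rc)])
for n,im,roi in(("topj",s,(360,240,500,380)),("scj",c,(80,240,270,380)),("topb",s,(190,240,270,320)),("scb",c,(320,160,420,230))):
    x0,y0,x1,y1=roi; f=im["frame"][y0:y1,x0:x1]; k=5 if 'j' in n[-1] else 7
    k=min(k,800//(x1-x0),600//(y1-y0)); cv2.imwrite(f"pics/{n}.png",cv2.resize(f,None,fx=k,fy=k,interpolation=cv2.INTER_NEAREST)[:,:,::-1]); print(n,k)
E
```

```text
top bush 1007.0 [221.59318106587222, 279.925852366766] ((220.8375701904297, 278.45220947265625), (49.96024703979492, 24.022415161132812), 61.38954162597656)
  box [[198.33119201660156, 262.27386474609375], [219.4203643798828, 250.7706756591797], [243.3439483642578, 294.63055419921875], [222.25477600097656, 306.13372802734375]]
  z41 [array([576.2, 224.1,  41. ]), array([597., 186.,  41.]), array([517., 142.,  41.]), array([496.5, 180. ,  41. ])] [546.6 183.   41. ]
top red 74.0 [443.2567567567568, 308.8806306306306] ((442.3405456542969, 308.85675048828125), (16.395288467407227, 7.793276309967041), 72.89727020263672)
  box [[436.2054138183594, 302.16754150390625], [443.6540832519531, 299.87567138671875], [448.4756774902344, 315.54595947265625], [441.0270080566406, 317.83782958984375]]
   [ 489.9 -215.5   56. ] [array([ 501.8, -204.8,   56. ]), array([ 505.8, -218.3,   56. ]), array([ 477.9, -226.2,   56. ]), array([ 473.9, -212.8,   56. ])]
top dark 250.0 [416.7233333333333, 286.56266666666664] ((418.92803955078125, 290.2966003417969), (19.629920959472656, 77.87739562988281), 77.63751
[... 1456 characters left out ...]
6.1528625488281]]
scene dark 368.0 [182.85099637681157, 290.4067028985507] ((181.73594665527344, 289.7604064941406), (26.70128059387207, 22.053279876708984), 8.530765533447266)
  box [[166.89732360839844, 298.6846008300781], [170.16871643066406, 276.8753356933594], [196.57456970214844, 280.8362121582031], [193.3031768798828, 302.6454772949219]]
scene dark 73.0 [162.41095890410958, 355.97945205479454] ((144.46585083007812, 346.8966979980469), (106.61927032470703, 5.916469573974609), 22.89055061340332)
  box [[94.20370483398438, 328.8860168457031], [96.50503540039062, 323.4354553222656], [194.72799682617188, 364.9073791503906], [192.42666625976562, 370.3579406738281]]
topj 4
scj 4
topb 7
scb 7
```

View pics/topj.png

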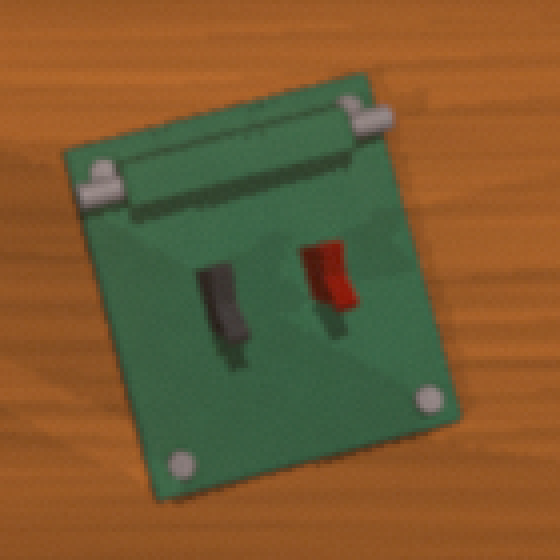

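View pics/topb.png

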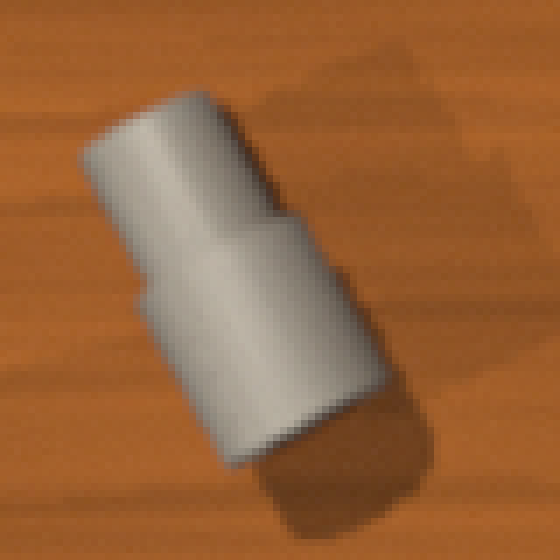

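View pics/scj.png

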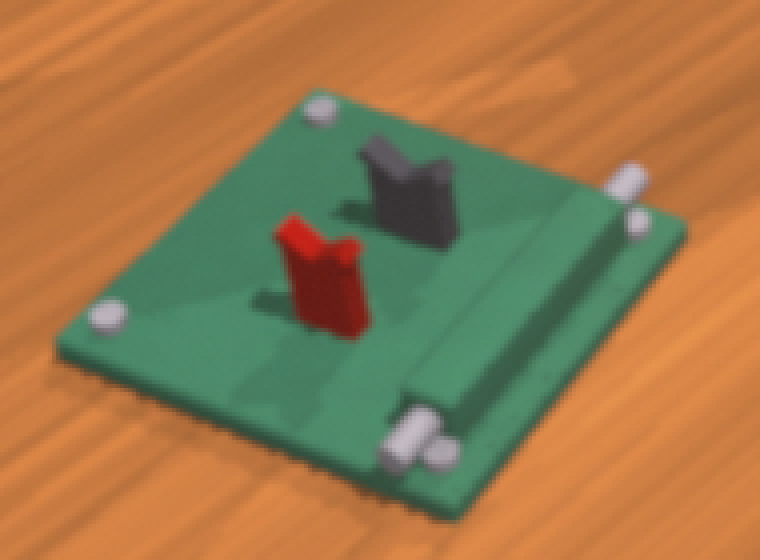

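View pics/scb.png

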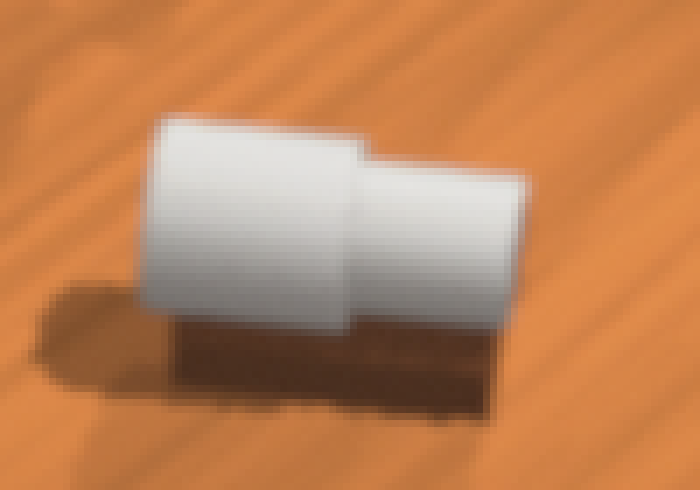

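```bash
python3 - <<'E'
from bench import *
from h import *
np.set_printoptions(suppress=True,precision=1)
s=snapshot("top"); c=snapshot("scene")
T=lambda x,y:(360+x/4-.5,240+y/4-.5); B=lambda x,y:(190+x/7-.5,240+y/7-.5)
SJ=lambda x,y:(80+x/4-.5,240+y/4-.5); SB=lambda x,y:(320+x/7-.5,160+y/7-.5)
P=[onplane(s,T(*q),12) for q in((65,152),(365,73),(462,418),(157,502))]
Q=[onplane(c,SJ(*q),12) for q in((690,230),(458,512),(57,345),(318,88))]
for X in(P,Q):
    for i in range(4):
        d=X[(i+1)%4]-X[i]; print(X[i],np.linalg.norm(d).round(1),np.degrees(np.arctan2(d[1],d[0])).round(1))
    print(np.mean(X,0))
print("red",onplane(s,T(338,275),56),onplane(c,SJ(322,234),56),"dark",onplane(s,T(229,302),51),onplane(c,SJ(410,154),51))
a=[onplane(s,B(*q),43) for q in((82,155),(207,92),(388,380),(232,467))]
sl,fu=(a[0]+a[1])/2,(a[2]+a[3])/2; d=sl-fu
print("bush",a,(sl+fu)/2,np.linalg.norm(d),np.degrees(np.arctan2(d[1],d[0])),np.linalg.norm(a[0]-a[1]),np.linalg.norm(a[2]-a[3]))
# top ridge check: scene top silhouette ends
H=cv2.cvtColor(s["frame"],cv2.COLOR_RGB2HSV)
m=((H[:,:,0]>22)&(H[:,:,0]<34)&(H[:,:,1]>150)&(H[:,:,2]>130)).astype(np.uint8)*255
for k in comps(m,(330,150,400,230)): 
    r=cv2.minEnclosingCircle(k); print("sleeve",r,onplane(s,r[0],90))
g=((H[:,:,0]>60)&(H[:,:,0]<90)&(H[:,:,1]>60)).astype(np.uint8)*255
k=comps(g,(360,240,500,380))[0]; bx=cv2.boxPoints(cv2.minAreaRect(k)); W=[onplane(s,p,12) for p in bx]; print("plate",np.mean(W,0),[np.linalg.norm(W[i]-W[i-1]).round(1) for i in range(4)],W)
E
```

```text
[ 546.9 -102.9   12. ] 147.6 -75.7
[ 583.5 -245.9   12. ] 167.2 -165.6
[ 421.5 -287.4   12. ] 148.7 104.6
[ 383.9 -143.5   12. ] 168.0 14.0
[ 484.  -194.9   12. ]
[ 551.  -106.4   12. ] 144.9 -76.2
[ 585.4 -247.1   12. ] 167.2 -165.8
[ 423.4 -288.3   12. ] 149.2 105.0
[ 384.6 -144.2   12. ] 170.6 12.8
[ 486.1 -196.5   12. ]
red [ 490.9 -218.5   56. ] [ 490.9 -218.1   56. ] dark [ 478.9 -170.5   51. ] [ 478.  -169.7   51. ]
bush [array([577.2, 218.4,  43. ]), array([593.4, 186.2,  43. ]), array([518.6, 138.9,  43. ]), array([496.5, 178.9,  43. ])] [546.4 180.6  43. ] 89.07499748478999 29.169378461659868 36.04616181510319 45.72671675800883
plate [ 483.8 -195.5   12. ] [np.float64(165.6), np.float64(148.0), np.float64(166.5), np.float64(146.2)] [array([ 545.9, -103.9,   12. ]), array([ 583. , -247.2,   12. ]), array([ 421.1, -286.2,   12. ]), array([ 385.3, -144.5,   12. ])]
```

Every check agrees. The plate measures 168 x 148 mm, the seats are 49.8 mm apart (red (490.9,-218.3), steel (478.5,-170)) and the two views match within 1 mm. The bush is at (546.4,180.6), 89 mm long, with its slim end pointing along 29.2°. I'll grip the full half 18 mm from the middle, at (530.7,171.8), with yaw 209.2.

```bash
python3 -m creep '{"translation": [[-40,-21,10],[-40,-21,10],[-40,-21,10],[-40,-21,10],[-40,-21,10],[-40,-21,10],[-40,-21,10],[-40,-21,10],[-40,-21,10],[-40,-21,10]], "rotation": [[0,0,0],[0,0,0],[0,0,0],[0,0,0],[0,0,0],[0,0,0],[0,0,0],[0,0,0],[0,0,0],[0,0,0]], "claw": [85,85,85,85,85,85,85,85,85,85]}' 60
python3 -m creep '{"translation": [[0,0,0],[0,0,0],[0,0,0],[0,0,0],[0,0,0],[0,0,0],[0,0,0],[0,0,0]], "rotation": [[0,0,-0.13],[0,0,-0.13],[0,0,-0.13],[0,0,-0.13],[0,0,-0.13],[0,0,-0.13],[0,0,-0.13],[0,0,-0.045]], "claw": [85,85,85,85,85,85,85,85]}' 60
```

```text
time: 1.35
tool_pos: [530.0, 177.8, 131.2]
tcp_rot: [180.0, 0.0, 154.5]
ft_force: [0.6, 0.2, -0.6]
finger_gap: 85.0
time: 2.15
tool_pos: [529.0, 179.4, 131.3]
tcp_rot: [-180.0, 0.0, -150.5]
ft_force: [-0.6, -0.5, -0.7]
finger_gap: 84.9
```

```bash
python3 -m creep '{"translation": [[2.3,-7.4,0],[0,0,0],[0,0,0]], "rotation": [[0,0,0],[0,0,0],[0,0,0]], "claw": [85,85,85]}'
python3 - <<'E'
from bench import *
from h import *
s=snapshot("wrist"); f=s["frame"].copy()
import math
for k in(-45,-18,0,5,45):
    p=(546.4+k*math.cos(math.radians(29.2)),180.6+k*math.sin(math.radians(29.2)),41); q=proj(s,p); print(k,q); cv2.circle(f,tuple(int(v) for v in q),3,(0,0,255),-1)
cv2.imwrite("pics/w1.png",f[:,:,::-1]); print(sense()["tool_pos"])
E
```

```text
time: 2.45
tool_pos: [530.8, 171.5, 131.3]
tcp_rot: [-180.0, 0.0, -150.9]
ft_force: [0.5, 0.7, -0.4]
finger_gap: 85.0
-45 [322.26283218 213.98288898]
-18 [322.36850242 250.38674076]
0 [322.43536128 273.41990854]
5 [322.45345246 279.65239497]
45 [322.59116779 327.09592   ]
[530.71574477 171.64852839 131.32568386]
```

View pics/w1.png

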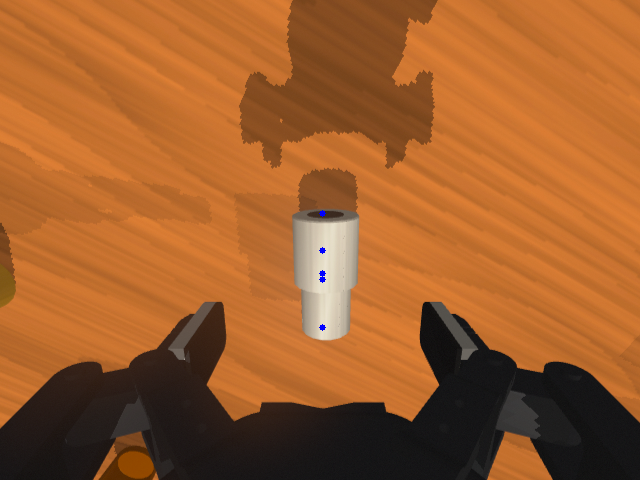

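The wrist view shows the bush axis near column 326, about 2.5 mm to tool +y of the finger centre at 322. The full end is up at row 215 and the slim end down at row 337. I'll correct for that, descend and pinch.

```bash
python3 -m creep '{"translation": [[0,2.5,20],[0,0,30],[0,0,30],[0,0,20],[0,0,8],[0,0,2],[0,0,0]], "rotation": [[0,0,0],[0,0,0],[0,0,0],[0,0,0],[0,0,0],[0,0,0],[0,0,0]], "claw": [85,85,85,85,85,85,85]}'
python3 -m creep '{"translation": [[0,0,0],[0,0,0],[0,0,0],[0,0,0],[0,0,0],[0,0,0],[0,0,0],[0,0,0]], "rotation": [[0,0,0],[0,0,0],[0,0,0],[0,0,0],[0,0,0],[0,0,0],[0,0,0],[0,0,0]], "claw": [60,55,50,46,44,42,42,42]}' 40
```

```text
time: 3.2
tool_pos: [530.0, 174.2, 22.1]
tcp_rot: [-180.0, 0.1, -150.8]
ft_force: [0.5, -0.4, 0.7]
finger_gap: 84.8
time: 4.0
tool_pos: [530.4, 173.7, 22.5]
tcp_rot: [-179.9, 0.1, -150.8]
ft_force: [-0.8, -3.4, 5.6]
finger_gap: 47.3
```

The pinch reads 47.3 mm, so this is the full end, as seen. I'll firm the grip and lift.

```bash
python3 -m creep '{"translation": [[0,0,0],[0,0,0],[0,0,0],[0,0,0]], "rotation": [[0,0,0],[0,0,0],[0,0,0],[0,0,0]], "claw": [38,38,38,38]}' 80
python3 -m creep '{"translation": [[0,0,-4],[0,0,-10],[0,0,-20],[0,0,-20],[0,0,-20],[0,0,-20],[0,0,-20],[0,0,-10],[0,0,0],[0,0,0]], "rotation": [[0,0,0],[0,0,0],[0,0,0],[0,0,0],[0,0,0],[0,0,0],[0,0,0],[0,0,0],[0,0,0],[0,0,0]], "claw": [38,38,38,38,38,38,38,38,38,38]}'
python3 - <<'E'
from bench import *
import cv2
for n in("scene","wrist"):
    cv2.imwrite(f"pics/{n}2.png",snapshot(n)["frame"][:,:,::-1])
s=sense();print(s["tool_pos"],s["tcp_rot"],s["ft_force"],s["wrist_torque"])
E
```

```text
time: 4.4
tool_pos: [530.5, 173.7, 22.8]
tcp_rot: [-179.9, 0.1, -150.8]
ft_force: [-1.5, -3.2, 7.8]
finger_gap: 45.5
time: 5.4
tool_pos: [529.1, 174.0, 144.7]
tcp_rot: [180.0, -0.0, -150.8]
ft_force: [0.2, -0.6, -2.0]
finger_gap: 46.4
[528.48563491 173.81004127 143.77265975] [ 1.79962226e+02 -1.33627395e-01 -1.50824504e+02] [ 0.33512713 -0.68018723 -1.86707268] [-0.03974882  0.02723001 -0.00105342]
```

View pics/scene2.png

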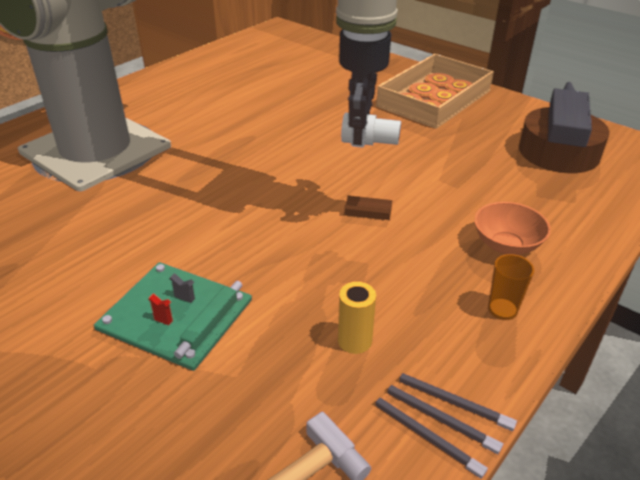

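View pics/wrist2.png

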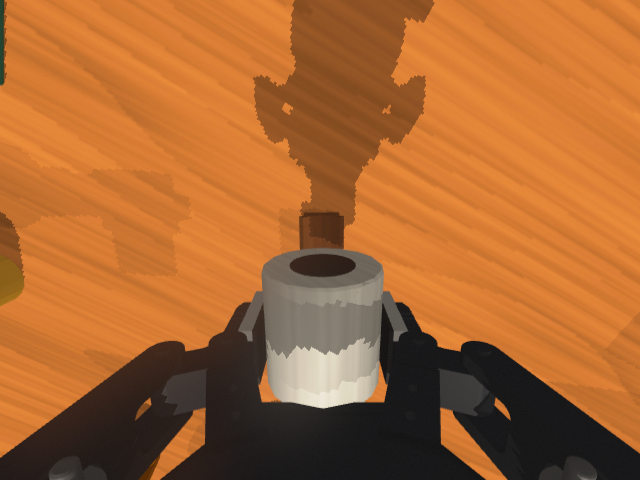

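The bush is held level, with the full end in the pads and the rest empty. I'll carry it to above the jig (TCP (480.4,-177.4)) and turn it to yaw 104.4.

```bash
python3 -m creep '{"translation": [[12,-16,0],[21,-28,0],[23,-30,0],[23,-31,0],[23,-31,0],[23,-31,0],[23,-31,0],[23,-30,0],[23,-30,0],[19,-25,0]], "rotation": [[0,0,0],[0,0,0],[0,0,0],[0,0,0],[0,0,0],[0,0,0],[0,0,0],[0,0,0],[0,0,0],[0,0,0]], "claw": [38,38,38,38,38,38,38,38,38,38]}'
python3 -m creep '{"translation": [[0,0,0],[0,0,0],[0,0,0],[0,0,0],[0,0,0],[0,0,0],[0,0,0],[0,0,0],[0,0,0],[0,0,0]], "rotation": [[0,0,0.06],[0,0,0.12],[0,0,0.13],[0,0,0.13],[0,0,0.13],[0,0,0.13],[0,0,0.13],[0,0,0.13],[0,0,0.13],[0,0,0.13]], "claw": [38,38,38,38,38,38,38,38,38,38]}'
python3 -m creep '{"translation": [[0,0,0],[0,0,0],[0,0,0],[0,0,0],[0,0,0],[0,0,0],[0,0,0],[0,0,0]], "rotation": [[0,0,0.13],[0,0,0.13],[0,0,0.13],[0,0,0.13],[0,0,0.08],[0,0,0.009],[0,0,0],[0,0,0]], "claw": [38,38,38,38,38,38,38,38]}'
```

```text
time: 6.5
tool_pos: [480.2, -178.5, 144.1]
tcp_rot: [179.9, -0.1, -150.9]
ft_force: [0.8, -0.6, -2.1]
finger_gap: 46.1
time: 7.5
tool_pos: [480.6, -176.5, 143.9]
tcp_rot: [-180.0, -0.1, 139.0]
ft_force: [-0.2, 0.2, -2.7]
finger_gap: 45.9
time: 8.3
tool_pos: [481.1, -176.8, 144.8]
tcp_rot: [-180.0, -0.0, 104.5]
ft_force: [0.3, -0.8, -2.1]
finger_gap: 45.9
```

Now down to about 14 mm above seated (TCP z 66), then look.

```bash
python3 -m creep '{"translation": [[0,0,10],[0,0,20],[0,0,20],[0,0,15],[0,0,10],[0,0,3],[0,0,0],[0,0,0]], "rotation": [[0,0,0],[0,0,0],[0,0,0],[0,0,0],[0,0,0],[0,0,0],[0,0,0],[0,0,0]], "claw": [38,38,38,38,38,38,38,38]}'
python3 - <<'E'
from bench import *
from h import *
import cv2
for n,roi in(("scene",(90,200,270,360)),("top",(370,250,490,370)),("wrist",None)):
    s=snapshot(n); f=s["frame"]
    print(n,"red",proj(s,(490.9,-218.3,70)),"steel",proj(s,(478.5,-170,70)))
    if roi: x0,y0,x1,y1=roi; f=cv2.resize(f[y0:y1,x0:x1],None,fx=4 if n=="top" else 3.5,fy=4 if n=="top" else 3.5)
    cv2.imwrite(f"pics/{n}3.png",f[:,:,::-1])
s=sense();print(s["tool_pos"],s["tcp_rot"])
E
```

```text
time: 9.1
tool_pos: [482.0, -177.2, 68.1]
tcp_rot: [179.9, 0.1, 104.4]
ft_force: [0.0, -0.6, -1.5]
finger_gap: 46.0
scene red [158.20500306 290.66474441] steel [180.2004933  268.29052588]
top red [446.08654192 308.70272188] steel [418.86785984 315.99180512]
wrist red [319.11262032 384.49046186] steel [318.7402374  293.58207036]
[ 482.09649752 -177.21614914   68.24750721] [1.79927351e+02 6.27190794e-02 1.04386250e+02]
```

View pics/scene3.png

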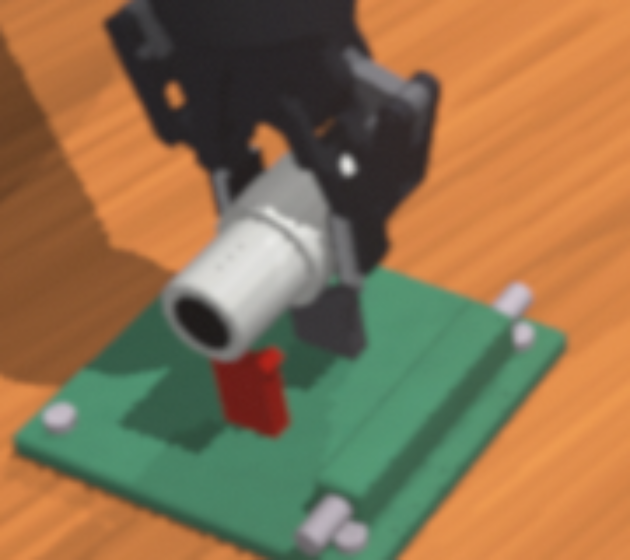

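View pics/top3.png

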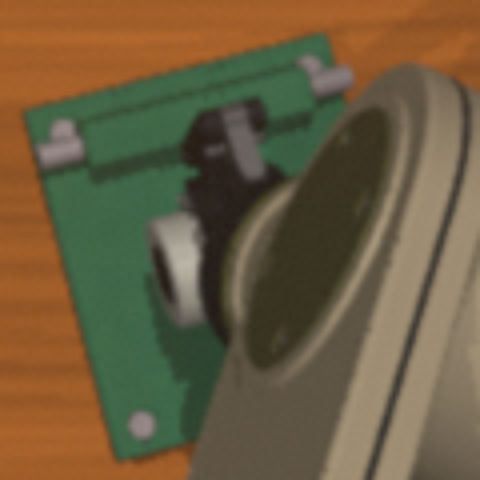

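View pics/wrist3.png

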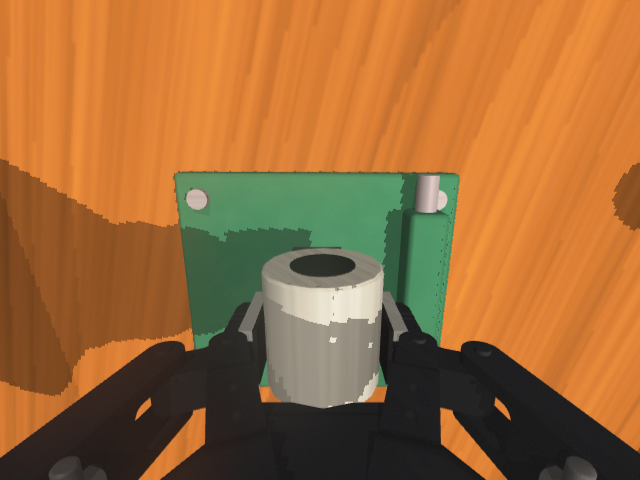

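The bush is above both seats, with its slim end toward the red seat. The wrist view puts the steel block near column 317 and the bush near 322, so I'll shift about 2 mm along tool -y, then lower while watching the force.

```bash
python3 -m creep '{"translation": [[0.2,-2.2,0],[0,0,4],[0,0,4],[0,0,3],[0,0,0],[0,0,0]], "rotation": [[0,0,0],[0,0,0],[0,0,0],[0,0,0],[0,0,0],[0,0,0]], "claw": [38,38,38,38,38,38]}'
python3 -m creep '{"translation": [[0,0,1],[0,0,1],[0,0,1],[0,0,0],[0,0,0]], "rotation": [[0,0,0],[0,0,0],[0,0,0],[0,0,0],[0,0,0]], "claw": [38,38,38,38,38]}'
```

```text
time: 9.85
tool_pos: [479.1, -177.2, 56.0]
tcp_rot: [-180.0, -0.0, 104.4]
ft_force: [0.6, 0.1, -1.3]
finger_gap: 46.2
time: 10.35
tool_pos: [479.2, -177.3, 53.3]
tcp_rot: [-180.0, -0.0, 104.4]
ft_force: [-0.5, 0.1, -2.5]
finger_gap: 45.8
```

```bash
python3 -m creep '{"translation": [[0,0,0.7],[0,0,0.7],[0,0,0],[0,0,0]], "rotation": [[0,0,0],[0,0,0],[0,0,0],[0,0,0]], "claw": [38,38,38,38]}'
python3 -m creep '{"translation": [[0,0,0.7],[0,0,0],[0,0,0]], "rotation": [[0,0,0],[0,0,0],[0,0,0]], "claw": [38,38,38]}'
```

```text
time: 10.75
tool_pos: [479.4, -177.3, 52.3]
tcp_rot: [180.0, 0.0, 104.4]
ft_force: [-3.6, 1.7, 5.7]
finger_gap: 46.2
time: 11.05
tool_pos: [479.4, -177.3, 52.2]
tcp_rot: [180.0, 0.0, 104.4]
ft_force: [-6.5, 3.1, 9.9]
finger_gap: 46.3
```

Contact shows at TCP z 52.3, near the expected 51.5. The side force pushes toward tool -y, so I'll ease over by 1 mm.

```bash
python3 -m creep '{"translation": [[0,-1,0],[0,0,0],[0,0,0]], "rotation": [[0,0,0],[0,0,0],[0,0,0]], "claw": [38,38,38]}'
python3 -m creep '{"translation": [[0,-0.5,0.4],[0,0,0],[0,0,0]], "rotation": [[0,0,0],[0,0,0],[0,0,0]], "claw": [38,38,38]}'
```

```text
time: 11.35
tool_pos: [478.7, -177.8, 51.8]
tcp_rot: [180.0, 0.0, 104.4]
ft_force: [-2.2, 1.7, 6.0]
finger_gap: 45.9
time: 11.65
tool_pos: [478.7, -177.8, 51.8]
tcp_rot: [179.9, 0.1, 104.4]
ft_force: [-1.5, 2.4, 7.3]
finger_gap: 46.0
```

The bush is now settled and centred (TCP z 51.8, small side force). I'll release it gently.

```bash
python3 -m creep '{"translation": [[0,0,0],[0,0,0],[0,0,0],[0,0,0],[0,0,0],[0,0,0],[0,0,0],[0,0,0],[0,0,0],[0,0,0]], "rotation": [[0,0,0],[0,0,0],[0,0,0],[0,0,0],[0,0,0],[0,0,0],[0,0,0],[0,0,0],[0,0,0],[0,0,0]], "claw": [47,49,51,54,58,63,70,78,84,84]}' 20
python3 - <<'E'
from bench import *
import cv2
for n,roi in(("scene",(90,200,270,360)),("wrist",None)):
    s=snapshot(n); f=s["frame"]
    if roi: x0,y0,x1,y1=roi; f=cv2.resize(f[y0:y1,x0:x1],None,fx=3.5,fy=3.5)
    cv2.imwrite(f"pics/{n}4.png",f[:,:,::-1])
E
```

```text
time: 12.65
tool_pos: [477.8, -177.7, 50.8]
tcp_rot: [180.0, 0.0, 104.4]
ft_force: [-0.2, 0.1, -1.1]
finger_gap: 84.0
```

View pics/scene4.png

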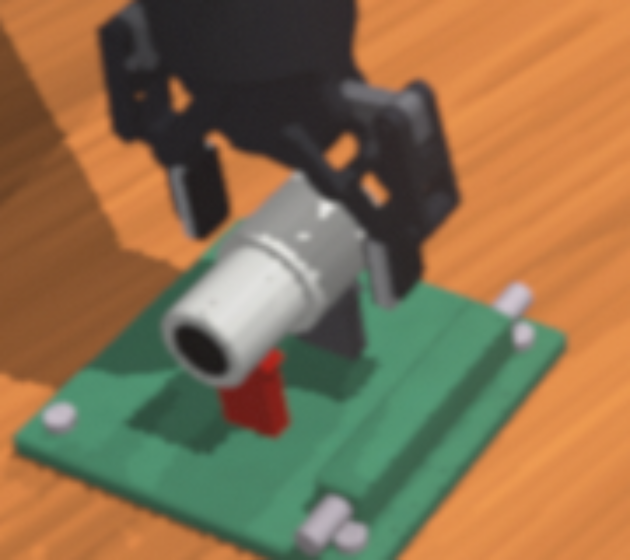

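View pics/wrist4.png

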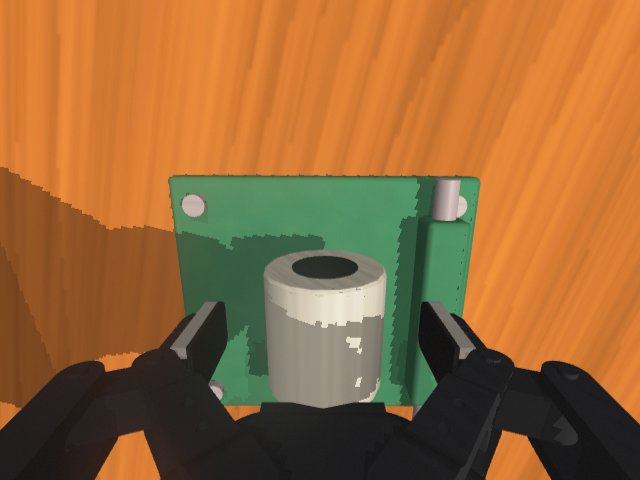

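The fingers are clear on both sides and the bush lies in both seats. I'll back straight up, then move aside so the top camera has a clear view.

```bash
python3 -m creep '{"translation": [[0,0,-10],[0,0,-20],[0,0,-30],[0,0,-30],[0,0,-30],[0,0,-30],[0,0,-10]], "rotation": [[0,0,0],[0,0,0],[0,0,0],[0,0,0],[0,0,0],[0,0,0],[0,0,0]], "claw": [84,84,84,84,84,84,84]}'
python3 -m creep '{"translation": [[20,0,0],[35,0,0],[40,0,0],[40,0,0],[40,0,0],[20,0,0],[0,0,0],[0,0,0]], "rotation": [[0,0,0],[0,0,0],[0,0,0],[0,0,0],[0,0,0],[0,0,0],[0,0,0],[0,0,0]], "claw": [84,84,84,84,84,84,84,84]}'
python3 - <<'E'
from bench import *
from h import *
np.set_printoptions(suppress=True,precision=1)
for n,roi,rb in(("scene",(90,200,270,360),(100,230,250,345)),("top",(370,250,490,370),(395,285,470,340))):
    s=snapshot(n); f=s["frame"]; x0,y0,x1,y1=roi
    H=cv2.cvtColor(f,cv2.COLOR_RGB2HSV); m=((H[:,:,1]<60)&(H[:,:,2]>110)).astype(np.uint8)*255
    k=comps(m,rb)
    if k and n=="top":
        r=cv2.minAreaRect(k[0]); W=[onplane(s,p,71) for p in cv2.boxPoints(r)]; print(cv2.contourArea(k[0]),r,onplane(s,r[0],71)); print(W)
    g=cv2.resize(f[y0:y1,x0:x1],None,fx=3.5,fy=3.5); cv2.imwrite(f"pics/{n}5.png",g[:,:,::-1])
    if n=="scene": cv2.imwrite("pics/scene5full.png",f[:,:,::-1])
E
```

```text
time: 13.45
tool_pos: [479.5, -178.4, 215.5]
tcp_rot: [179.7, 0.2, 104.4]
ft_force: [1.3, -0.3, 0.0]
finger_gap: 83.9
time: 14.25
tool_pos: [429.2, 11.3, 210.6]
tcp_rot: [-180.0, 0.0, 104.5]
ft_force: [0.4, 0.1, 0.3]
finger_gap: 84.3
1062.5 ((435.0904846191406, 311.3946533203125), (24.998544692993164, 52.80894470214844), 74.35775756835938) [ 486.4 -198.5   71. ]
[array([ 495.3, -148. ,   71. ]), array([ 519.7, -238.3,   71. ]), array([ 477.5, -249.1,   71. ]), array([ 453.4, -159. ,   71. ])]
```

View pics/scene5.png

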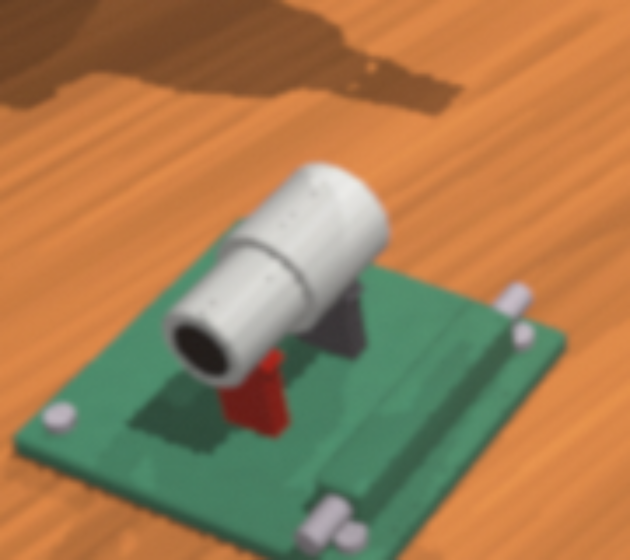

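View pics/top5.png

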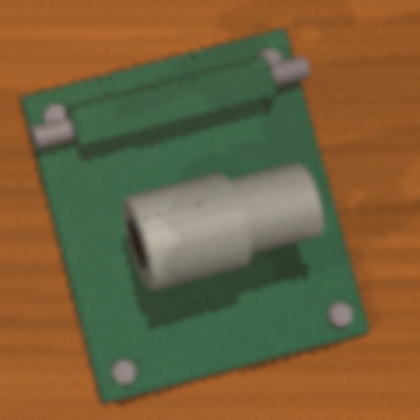

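View pics/scene5full.png

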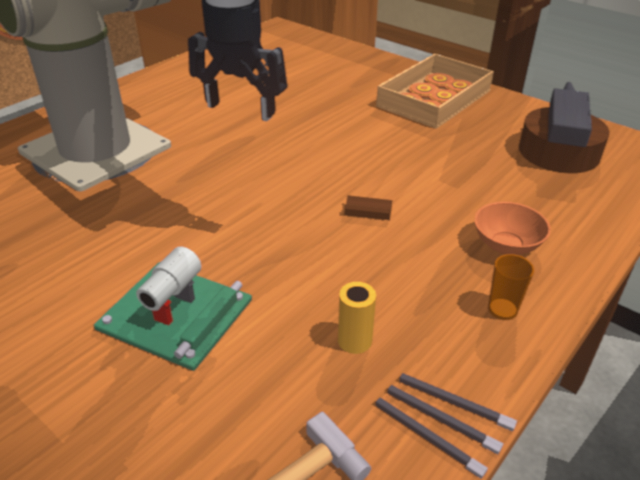

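```bash
python3 - <<'E'
from bench import *
from h import *
s=snapshot("scene"); d=np.array([12.4,-48.3,0])/49.87
for z in(64,70,76):
  for k in(45,48): print(z,k,proj(s,np.array([484.7,-194.2,z])+k*d))
st=sense(); print(st["ft_force"],st["finger_gap"]); print(hand_in())
E
```

```text
64 45 [149.56989233 303.45305951]
64 48 [148.14703877 304.91079697]
70 45 [148.78844263 300.23277426]
70 48 [147.35687962 301.68895877]
76 45 [147.9996473  296.98221826]
76 48 [146.55927353 298.43675596]
[ 0.36725998  0.18288449 -0.54161643] 83.87843134846045
the job is handed in; nothing more can be done
None
```

The bush is in the jig, with its slim end in the red seat and its full end in the steel seat. I handed the job in at about 14.5 s; it reports no verdict.

**What I did:** I pinched the bush in its rest about 17 mm from the middle, and it measured 47.3 mm. That made it the full end, as the pictures had suggested. I carried it by that end, turned it about 105° onto the seats' line, and lowered it until the wrist force showed contact at TCP z of about 52 mm (51.5 expected). After easing it over 1.5 mm to take off the side load, I opened the fingers and moved clear.

**Last checks:**
- **Position:** the top camera put the bush 2–4 mm from the midpoint of the seats, within about 1° of their line.
- **Height and level:** the slim end face showed at pixel (147,299) in the scene view. At 70 mm I expected (149,300), and one 3 mm further along (147,302). The axis is therefore near 70–75 mm with about 2–4 mm of uncertainty. I judged level from that and from the picture, not from a separate tilt measurement.
- **Surroundings:** the sleeve looked unmoved in the picture, and the fingers were open and touching nothing.

**Disagreements:** the wrist camera differed from the fixed cameras by about 2–3 mm sideways. Contact in the seats settled that. The finger opening also crept down to about 46 mm under 80 N, against the true 48 mm diameter.

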